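# Shim the rocking pull tester

## Robot

A 6-joint arm with a two-finger parallel gripper is mounted at the origin on a cart in front of the work surface, level with it; the furniture and walls round the work are solid. World frame = base frame: x ahead of the robot, y to its left, z up, the work surface at z = 0. Lengths are in m, angles in degrees, forces in N, time in s.
With the tool pointing down it reaches from about 0.375 to 0.9 m from the base axis. Payload 3.1 kg.
Tool frame: the origin (TCP) lies at the very end of the fingers, on their centre line; the grasp point (between the pads) lies 19 mm behind it; z points along the fingers, y is the line along which they close (so a half turn about z gives the same grasp; the last joint's range is limited). The gripper opens to 87 mm and grips with 3 to 60 N. Pads are 19 mm wide; open, the fingers measure 117 mm over their backs; the gripper's body (75 mm by 190 mm) begins 51 mm behind the grasp point.
Start: joints at [-79.154, 30.224, 82.088, -0, 67.689, -10.227], TCP at [0.225, -0.583, 0.223] pointing down, gripper open.
Joint ranges: [-176.69, 176.69], [-43.24, 126.21], [12.49, 139.97], [-82, 262], [0, 151.66], [-163.58, 163.58]. Speed limits (degrees/s): [159.86, 159.86, 180, 180, 180, 180].

## Interface

Orientations are given as a 3x3 rotation matrix whose columns are the frame's x, y, z axes.
In Python, from rig import * gives the robot as it stands.
- The arm moves only by the tool jog_arm, never from a script. Its arguments are lists of equal length, an entry for each row: "delta_pos": the shift along the world's x, y, z in cm, a list of three; "turn": the turn about the world's z in degrees; "grip": the closure, from 0 (fully open) to 1 (shut). In form: {"delta_pos": [[x, y, z], ...], "turn": [turn, ...], "grip": [grip, ...]}. A call has 1 to 12 rows; each row is the pose to reach, as a shift and turn from the pose commanded when the call began; what a row does not reach only later rows make up. A row lasts 1/8 s, in which the tool goes at most 62.5 mm and 10.7 degrees, less where a joint would pass 70% of its speed; a pose out of reach is approached as far as the arm can. A call with a gripper value outside its range is refused whole. The fingers move at their own pace and stop on an object; the grip force is fixed at half the most. Time passes only in rows, so rows that repeat a pose let the fingers close. It gives the time, the measured TCP pose, the force, the opening and the grip force at its end, in the units of the state.
- read_state(): the state, without advancing time (a new reading comes with each control period).
- capture(name): name is "scene" or "side" or "wrist"; returns a dict with "color" (420x560x3 uint8, blue, green, red), "fovy" (degrees; the focal length in pixels is half the picture's height over the tangent of half this angle, whatever the lens; pixels are square), "cx", "cy" (the principal point, pixels), "k1" (the pictures are not rectified: a ray, as slopes to the right and down, at radius r is drawn at 1 + k1 r^2 times it, then the intrinsics apply), "camera_from_world" (4x4, takes a point from world to camera coordinates). Camera axes: x right, y up, looking along -z (the intrinsics and any distortion apply to the point x, -y, -z); pixel columns grow to the right and rows downward; lengths in m; the calibration is good to about 2 mm. A picture is of the moment at which its call begins. There is no depth.
- hand_in(): hands the job in; it is judged then, once.
The state is a dict: "time_s": time; "joint_positions": joint angles; "qvel": joint speeds; "tau": joint torques, N m; "position": TCP position; "tcp_rot": TCP orientation; "force": force on the tool from outside, world axes, zero at the start; "moment": the same for the moment, N m; "opening": opening from 0.0 (shut) to 1.0 (fully open); "grasp_force": force on a finger pad.
Only numpy, scipy, OpenCV 4.12 (cv2) and the standard library are available. Lean on these libraries where they do the work, as an engineer would, in place of code of your own. Each camera call takes 0.05 s, during which the arm holds its last target. There are 200 camera calls.

## Task

The pull tester on the trolley rocks because its foot at the corner nearest the wooden wedge is too short and hangs above the surface. With the fingertips, push the wedge along the surface, thin end first, under that foot until it is snug, without jacking the tester up or shoving it out of place; then press down firmly (about 10 N) on the tester's plate right above that foot for a second to prove that it no longer rocks, and move clear. Do not pick up the wedge or the tester, and leave the other things where they are.

Things in the scene. Friction and masses are not known exactly. Their poses are not given: they have to be found in the camera images.
- tester: Loose crimp pull tester, 1.6 kg: white plate 190 (x) x 150 (y) x 10 mm on four black ball feet (radius 10 mm) at x = +-78, y = +-58 mm; grey gauge housing and steel clamp on top. Origin on the surface under the plate's middle, z up. Plate: underside 24 mm, top 34 mm above the surface. Three feet carry it level; the one at x = -78, y = -58 mm is 9 mm short.
- short_foot (a point): Lowest point of the short ball foot, 9 mm above the surface while the tester stands level. With the wedge snug under it the tester stays level; driving the wedge in further lifts this corner.
- press_corner (a point): Point on the flat plate top (34 mm above the surface) exactly above the short foot, 17 mm in from both plate edges: the place to press. Without the wedge, more than about 4 N here tips the tester by about 0.1 rad until the foot is down.
- gauge_housing (a point): Middle of the top of the grey gauge housing (76 x 66 mm, 100 mm above the surface), tester x +12 to +88, y +2 to +68 mm. The steel clamp (86 mm high) stands beside it at tester x +33 to +67, y -68 to -52 mm.
- wedge: Loose plain wooden wedge, 80 g, 100 mm long (x), 40 mm wide (y). Origin: middle of its underside, z up. The sloping top is at height 11 mm - 0.16 x, so it just meets the short foot when that is over about x = +12 mm; keep it within y = +-18 mm. It points within 0.2 rad of the tester's +x and starts up to 20 mm to the side of the foot.
- wedge_thick_end (a point): Wedge's x = -50 mm, on the surface: foot of the flat upright face of the thick end, 40 mm wide and 19 mm high, the face to push. The wedge slides at about 0.4 N (friction about 0.4), meets 3 to 8 N once it lifts the foot, and stays put when released.
- wedge_thin_end (a point): Wedge's x = +50 mm, on the surface: the thin end, 3 mm high, 25 to 70 mm short of the short foot at the start.
Not all that is in view belongs to the job. Leave any blue or green look-alike of the wedge alone.

How it is judged (in metres and radians):
On the way, in this order (a step that is already met when the one before it is completed fails the run):
1. the wedge is under the short foot and carries it, the tester level (contact force between wedge and tester above 0.5 N and angle between tester's own z axis and vertical below 0.02 rad and y of short_foot in the frame of wedge between -0.02 and 0.02 m and x of short_foot in the frame of wedge between -0.02 and 0.045 m), for 0.2 s.
2. the fingers press on the plate above the short foot with more than 6 N and the tester does not rock (contact force between the fingers and tester above 6 N and horizontal distance between the grasp point and press_corner below 0.035 m and height (world z) of the grasp point above 0.035 m and angle between tester's own z axis and vertical below 0.02 rad), for 0.2 s.
At the end, for the whole second after the job is handed in: The wedge lies under the short foot and carries it (more than 0.3 N), the tester is level within 0.02 rad and within 25 mm of where it stood, and everything is at rest (contact force between wedge and tester above 0.3 N and angle between tester's own z axis and vertical below 0.02 rad and y of short_foot in the frame of wedge between -0.02 and 0.02 m and x of short_foot in the frame of wedge between -0.02 and 0.045 m and distance of tester from where it was at the start of the episode below 0.025 m and linear speed of each of tester, wedge below 0.01 m/s); the robot touches nothing.
It fails at once if the wedge is lifted off the surface (height (world z) of wedge above 0.006 m or angle between wedge's own z axis and vertical above 0.2 rad).
It fails at once if the tester is lifted or tipped over (height (world z) of tester above 0.012 m or angle between tester's own z axis and vertical above 0.25 rad).
It fails at once if a bystander is pushed away by more than 30 mm (distance of any of vial, brass_coupling, die, tub, carton, pliers, air_tool from where it was at the start of the episode above 0.03 m).
It also fails if it takes over 45 s, if anything falls off the work surface, if the arm or the gripper's body presses on something with over 40 N, if the wrist force passes 120 N, or if a joint passes its speed limit or range.

## Working session

There is one attempt and no reset: what is moved stays moved. The work goes in short steps, Python scripts to look and compute and a tool call to move; the robot and the scene stay as the last step left them, time stands still between calls to the robot, and variables do not carry over. Pictures are saved under pics/ and viewed, at most 10 in all, crops included, and the job is handed in when it is done.

Besides the shell and the picture viewer there is one more tool, called by a JSON object that holds its "method" and its "body". jog_arm: Moves the arm, as the interface text tells. Its arguments: {"type":"object","properties":{"delta_pos":{"type":"array"},"turn":{"type":"array"},"grip":{"type":"array"}},"required":["delta_pos","turn","grip"]}

```bash
mkdir -p pics; cat > h.py <<'E'
from rig import *
import numpy as np, cv2
def snap(n,f):
    c=capture(n); cv2.imwrite(f'pics/{f}.png',c['color']); np.save(f'pics/{f}.npy',c,allow_pickle=True); return c
def load(f): return np.load(f'pics/{f}.npy',allow_pickle=True).item()
def KD(c):
    f=c['color'].shape[0]/2/np.tan(np.radians(c['fovy'])/2)
    return np.array([[f,0,c['cx']],[0,f,c['cy']],[0,0,1.]]),np.array([c['k1'],0,0,0.])
F=np.diag([1,-1,-1,1.])
def px2w(c,uv,z):
    K,D=KD(c); n=cv2.undistortPoints(np.array(uv,float).reshape(-1,1,2),K,D).reshape(-1,2)
    T=np.linalg.inv(F@c['camera_from_world']); o=T[:3,3]
    d=np.c_[n,np.ones(len(n))]@T[:3,:3].T
    z=np.broadcast_to(z,len(n)); return o+d*((z-o[2])/d[:,2])[:,None]
def w2px(c,p):
    K,D=KD(c); M=F@c['camera_from_world']
    return cv2.projectPoints(np.array(p,float).reshape(-1,1,3),cv2.Rodrigues(M[:3,:3])[0],M[:3,3],K,D)[0].reshape(-1,2)
E
python3 - <<'E'
from h import *
a=[snap(n,n+'0')['color'] for n in ('scene','side')]
for n in('scene0','side0'):
    c=load(n); print(n,np.linalg.inv(c['camera_from_world'])[:3].round(3).tolist(),c['fovy'])
s=read_state();print(s['time_s'],s['position'],np.array(s['tcp_rot']).round(3).tolist(),s['force'])
E
```

```text
scene0 [[-0.768, 0.356, -0.532, 0.146], [-0.64, -0.418, 0.645, 0.741], [0.008, 0.836, 0.549, 0.545]] 52.556863405752054
side0 [[-0.646, -0.667, 0.372, 0.929], [0.763, -0.572, 0.301, 0.489], [0.012, 0.478, 0.878, 0.901]] 42.00515537665774
0.1 [ 0.22462015 -0.58252146  0.22164908] [[0.933, 0.36, -0.0], [0.36, -0.933, 0.002], [0.0, -0.002, -1.0]] [0.10444336 0.07893756 0.19452066]
```

View pics/scene0.png

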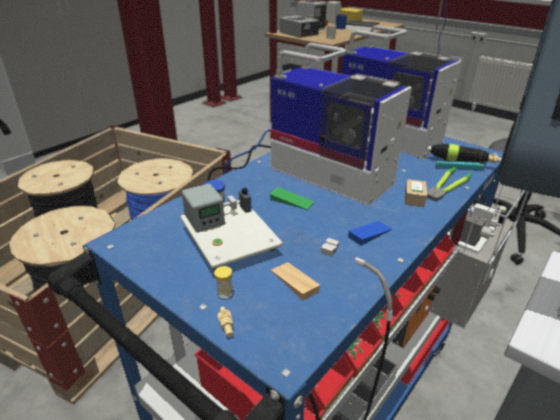

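View pics/side0.png

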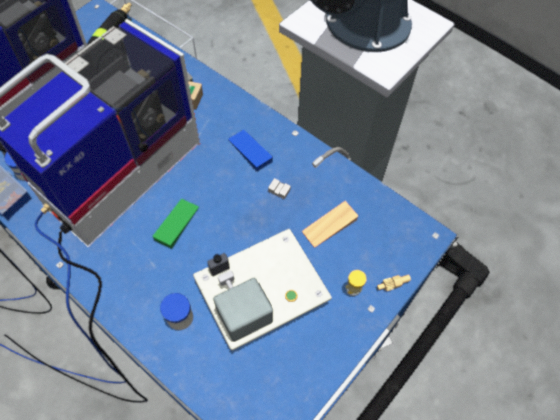

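The plain wooden wedge is at scene (296,279) and side (330,223). The green one at side (176,222) and the blue one at side (250,149) are look-alikes. The tester has its gauge and clamp at the +x end, so the short-foot corner is at side (289,232), nearest the wooden wedge. I'll confirm this in a crop.

```bash
python3 - <<'E'
from h import *
a=load('side0')['color'][190:355,185:385]; b=load('scene0')['color'][190:310,170:330]
cv2.imwrite('pics/sc.png',cv2.resize(a,None,fx=4,fy=3.6 if 0 else 3.6,interpolation=cv2.INTER_CUBIC))
cv2.imwrite('pics/bc.png',cv2.resize(b,None,fx=5,fy=5,interpolation=cv2.INTER_CUBIC))
E
```

```text
(no output)
```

View pics/sc.png

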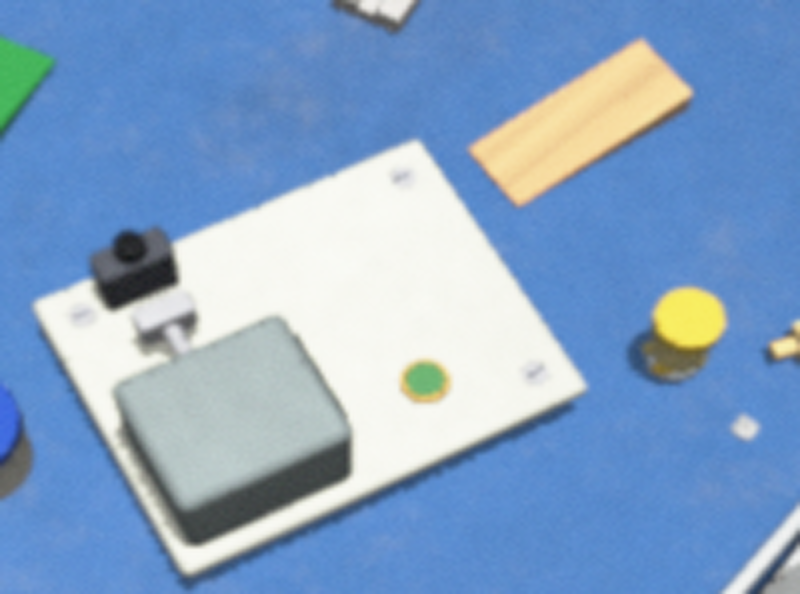

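View pics/bc.png

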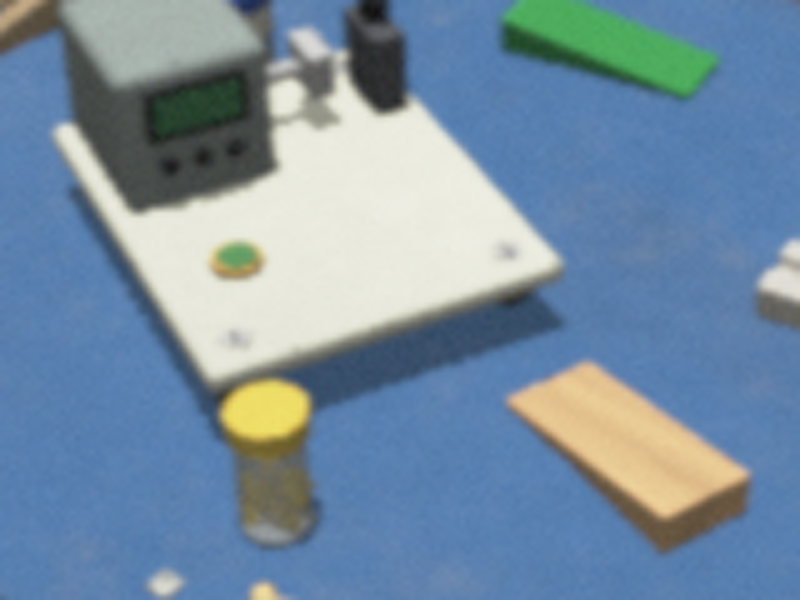

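The crops show the wooden wedge with its thick end away from the tester: side crop (668,66), scene crop (704,514). Its thin end, at side crop (495,177), points at the clamp-side corner with the screw at (402,177). That screw marks the short foot, so this is the wedge I want.

```bash
cat > fit.py <<'E'
from h import *
from scipy.optimize import least_squares
S=lambda p:[185+(p[0]+.5)/4-.5,190+(p[1]+.5)/3.6-.5]
B=lambda p:[170+(p[0]+.5)/5-.5,190+(p[1]+.5)/5-.5]
cs,cb=load('side0'),load('scene0')
def tf(q,P):
    c,s=np.cos(q[2]),np.sin(q[2]); P=np.array(P,float)
    return np.c_[q[0]+c*P[:,0]-s*P[:,1],q[1]+s*P[:,0]+c*P[:,1],P[:,2]]
def fit(Ps,us,Pb,ub):
    us=np.array([S(p) for p in us]);ub=np.array([B(p) for p in ub])
    W=px2w(cs,us,np.array(Ps)[:,2]); m=W.mean(0)
    f=lambda q:np.r_[(w2px(cs,tf(q,Ps))-us).ravel(),(w2px(cb,tf(q,Pb))-ub).ravel()]
    d=(W[1]-W[0]);e=np.subtract(Ps[1],Ps[0])
    r=least_squares(f,[m[0],m[1],np.arctan2(d[1],d[0])-np.arctan2(e[1],e[0])])
    return r.x,r.fun.reshape(-1,2).round(1).tolist()
X,Y=.095,.075
t,rt=fit([(-X,-Y,.034),(X,-Y,.034),(-X,Y,.034),(X,Y,.034)],[(418,140),(35,303),(586,386),(188,572)],
 [(-X,-Y,.034),(-X,Y,.034),(X,Y,.034)],[(563,263),(212,378),(57,130)])
w,rw=fit([(-.05,-.02,.019),(-.05,.02,.019),(.05,-.02,.003),(.05,.02,.003)],[(643,38),(692,95),(470,150),(520,203)],
 [(-.05,-.02,.019),(-.05,.02,.019),(.05,-.02,.003),(.05,.02,.003),(-.05,.02,0)],[(748,478),(660,518),(588,363),(508,402),(664,550)])
if __name__=='__main__':
    print('tester',t,np.degrees(t[2]),rt);print('wedge',w,np.degrees(w[2]),rw)
    foot=tf(t,[(-.078,-.058,0)])[0];print('foot',foot,'thick',tf(w,[(-.05,0,0)]),'thin',tf(w,[(.05,0,0)]))
    d=foot[:2]-w[:2];c,s=np.cos(w[2]),np.sin(w[2]);print('foot in wedge',c*d[0]+s*d[1],-s*d[0]+c*d[1])
    vial=px2w(cs,[S((675,370))],0);print('vial',vial)
E
python3 fit.py
```

```text
tester [ 0.68364809  0.25695168 -0.37395217] -21.42588112514984 [[0.0, -1.4], [-1.3, -0.5], [1.1, 0.3], [-1.0, 0.8], [1.0, 0.6], [-0.3, 1.1], [-1.2, 0.0]]
wedge [ 0.5039867   0.26621343 -0.26739595] -15.320659559374128 [[-0.7, 0.1], [0.2, -0.2], [-1.3, -0.4], [-1.0, 1.2], [0.9, 0.0], [0.7, 1.0], [0.2, 0.1], [-0.7, -0.1], [-0.5, 2.4]]
foot [0.58985135 0.23145319 0.        ] thick [[0.45576359 0.27942448 0.        ]] thin [[0.55220981 0.25300239 0.        ]]
foot in wedge 0.09199759103669408 -0.010837708900771459
vial [[0.57958433 0.37972841 0.        ]]
```

```bash
python3 - <<'E'
from h import *
cs,cb=load('side0'),load('scene0')
print('mach side',px2w(cs,[(198,150),(90,242)],0).round(3).tolist())
print('mach scene',px2w(cb,[(393,193),(274,160)],0).round(3).tolist())
print('vial base/top', px2w(cb,[(225,295)],0).round(3).tolist(), [px2w(cb,[(224,281)],z).round(3).tolist() for z in(.03,.05,.07)],[px2w(cs,[(357,278)],z).round(3).tolist() for z in(.03,.05,.07)])
print('lamp',px2w(cs,[(320,160),(345,152)],0.05).round(3).tolist(),px2w(cb,[(360,262),(388,310)],.05).round(3).tolist())
E
```

```text
mach side [[0.539, -0.04, 0.0], [0.819, -0.05, 0.0]]
mach scene [[0.516, -0.152, 0.0], [0.865, -0.097, 0.0]]
vial base/top [[0.577, 0.374, 0.0]] [[[0.58, 0.371, 0.03]], [[0.563, 0.386, 0.05]], [[0.547, 0.4, 0.07]]] [[[0.566, 0.372, 0.03]], [[0.574, 0.375, 0.05]], [[0.583, 0.378, 0.07]]]
lamp [[0.427, 0.18, 0.05], [0.381, 0.205, 0.05]] [[0.413, 0.192, 0.05], [0.317, 0.266, 0.05]]
```

```bash
python3 - <<'E'
from h import *
cs,cb=load('side0'),load('scene0')
def tri(a,b):
    P=[];n=[]
    for c,u in((cs,a),(cb,b)):
        K,D=KD(c);n.append(cv2.undistortPoints(np.array([[u]],float),K,D).reshape(2,1));P.append((F@c['camera_from_world'])[:3])
    X=cv2.triangulatePoints(P[0],P[1],n[0],n[1]);X=(X[:3]/X[3]).ravel();return X.round(3),[w2px(c,X).round(0).tolist() for c in(cs,cb)]
print('tip',tri((318,161),(359,262)));print('top',tri((335,151),(378,273)))
print('mach top',tri((185,60),(408,84)))
print('mach top near-left?',tri((2,125),(272,75)))
a=cs['color'][105:255,250:450];b=cb['color'][230:380,290:490]
cv2.imwrite('pics/g.png',cv2.resize(np.hstack([a,b]),None,fx=2,fy=2,interpolation=2))
E
```

```text
tip (array([0.423, 0.174, 0.033]), [[[318.0, 162.0]], [[360.0, 262.0]]])
top (array([0.381, 0.182, 0.034]), [[[335.0, 150.0]], [[377.0, 273.0]]])
mach top (array([ 0.51 , -0.054,  0.276]), [[[186.0, 37.0]], [[394.0, 95.0]]])
mach top near-left? (array([ 0.842, -0.106,  0.271]), [[[5.0, 150.0]], [[283.0, 64.0]]])
```

View pics/g.png

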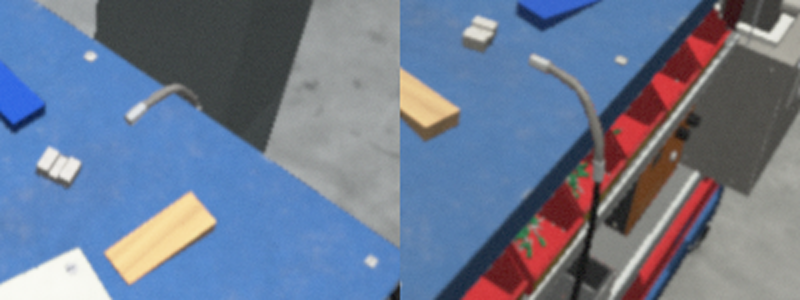

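The gooseneck at side (320,160) is low (z about 0.035) and the machine is about 0.28 m high. I'll travel at z about 0.37.

{"method": "jog_arm", "body": {"delta_pos": [[0,2,5],[1.5,6,9],[3.5,11,13],[6.5,16,15],[9.5,21,15],[12.5,26,15],[15.5,32,15],[17.5,37,15],[18.5,43,15],[19.5,49,15],[20,55,15],[20,61,15]], "turn": [10,20,30,40,50,60,70,80,90,100,110,120], "grip": [0.5,0.9,0.9,0.9,0.9,0.9,0.9,0.9,0.9,0.9,0.9,0.9]}}

```text
time_s: 1.6
position: [0.4246, 0.0288, 0.3723]
tcp_rot: [[-0.781, 0.624, 0.0], [0.624, 0.781, 0.0], [0.0, 0.0, -1.0]]
force: [-0.3, 0.1, -0.1]
opening: 0.101
grasp_force: 0.0
```

{"method": "jog_arm", "body": {"delta_pos": [[0,5.5,0],[0,11,0],[0,16.5,-4],[0,22,-9],[-0.2,26,-14],[-0.2,26,-19],[-0.2,26,-22],[-0.2,26,-22],[-0.2,26,-22]], "turn": [8,16,23.3,23.3,23.3,23.3,23.3,23.3,23.3], "grip": [0.9,0.9,0.9,0.9,0.9,0.9,0.9,0.9,0.9]}}

```text
time_s: 2.72
position: [0.4237, 0.287, 0.1535]
tcp_rot: [[-0.963, 0.27, 0.002], [0.27, 0.963, 0.001], [-0.001, 0.001, -1.0]]
force: [0.3, -0.2, 0.1]
opening: 0.099
grasp_force: 0.0
```

```bash
python3 - <<'E'
from h import *
a=snap('wrist','w1')['color'];b=snap('side','s1')['color']
cv2.imwrite('pics/w1c.png',np.hstack([cv2.resize(a,(400,300)),cv2.resize(b[170:320,230:430],(400,300))]))
E
```

```text
(no output)
```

View pics/w1c.png

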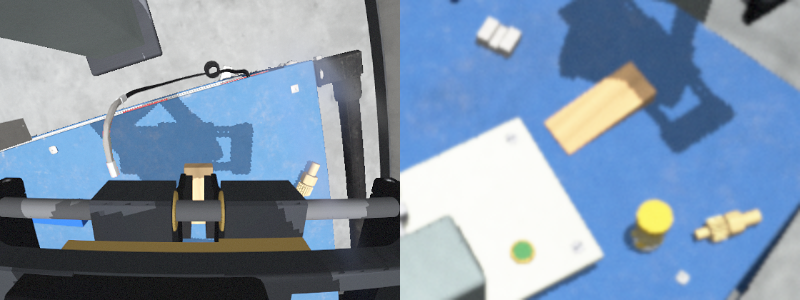

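Left (wrist): the wedge's thick end shows above the fingers at about (198,170). Right (side): the wedge and tester haven't moved. I'll compare the fit with the wrist pixels.

```bash
python3 - <<'E'
from fit import *
c=load('w1')
print('wedge corners',w2px(c,tf(w,[(-.05,-.02,0.019),(-.05,.02,.019),(-.05,-.02,0),(-.05,.02,0)])).round(0).tolist())
p=np.array(read_state()['position']);print('tcp',w2px(c,[p]).round(0).tolist(),'below',w2px(c,[[p[0],p[1],.005]]))
a=c['color'][200:320,190:350];cv2.imwrite('pics/w1d.png',cv2.resize(a,None,fx=5,fy=5,interpolation=2))
E
```

```text
wedge corners [[258.0, 232.0], [299.0, 232.0], [259.0, 226.0], [298.0, 226.0]]
tcp [[277.0, 261.0]] below [[277.2762207  196.15185741]]
```

View pics/w1d.png

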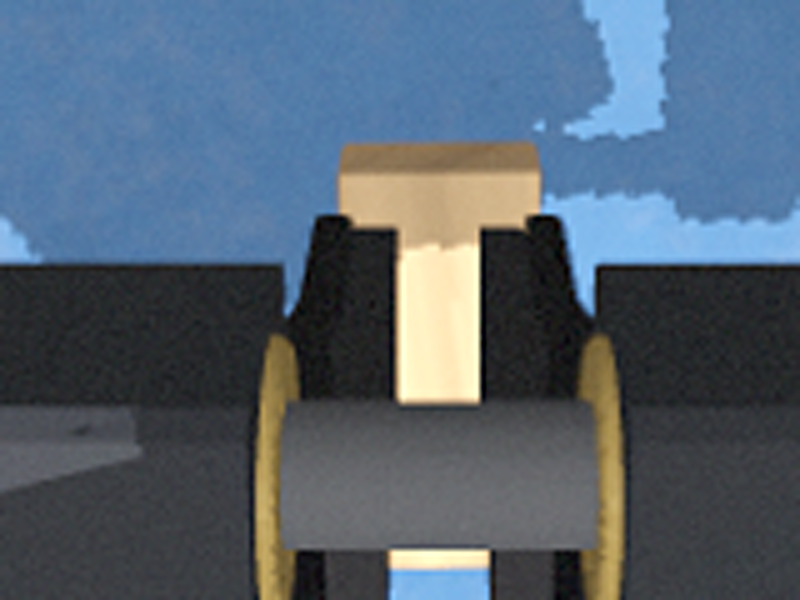

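{"method": "jog_arm", "body": {"delta_pos": [[0,0,-5],[0,0,-9],[0,0,-12],[0,0,-13.5],[0,0,-14.4],[0,0,-14.4],[0,0,-14.4]], "turn": [0,0,0,0,0,0,0], "grip": [0.9,0.9,0.9,0.9,0.9,0.9,0.9]}}

```text
time_s: 3.7
position: [0.4235, 0.2872, 0.0095]
tcp_rot: [[-0.963, 0.269, 0.002], [0.269, 0.963, 0.001], [-0.002, 0.001, -1.0]]
force: [-0.3, 0.9, -0.4]
opening: 0.095
grasp_force: 0.0
```

{"method": "jog_arm", "body": {"delta_pos": [[0.7,-0.2,-0.3],[1.4,-0.4,-0.3],[1.95,-0.55,-0.3],[2.6,-0.8,-0.3],[3.3,-1.1,-0.3],[4.1,-1.45,-0.3],[4.9,-1.8,-0.3],[5.7,-2.15,-0.3],[6.5,-2.5,-0.3],[7.2,-2.8,-0.3],[7.7,-3.0,-0.3],[8.0,-3.15,-0.3]], "turn": [0,0,0,0,0,0,0,0,0,0,0,0], "grip": [0.9,0.9,0.9,0.9,0.9,0.9,0.9,0.9,0.9,0.9,0.9,0.9]}}

```text
time_s: 5.2
position: [0.503, 0.2552, 0.0055]
tcp_rot: [[-0.963, 0.27, -0.0], [0.27, 0.963, 0.0], [0.0, 0.0, -1.0]]
force: [-1.2, -0.1, 0.7]
opening: 0.097
grasp_force: 0.2
```

```bash
python3 - <<'E'
from fit import *
p=np.array(read_state()['position']);f=read_state()['force'];print(p,f)
a=snap('side','s2');b=snap('scene','b2')
foot=tf(t,[(-.078,-.058,.034)])
cv2.imwrite('pics/m2.png',np.hstack([cv2.resize(a['color'][190:290,250:350],(400,400),interpolation=2),cv2.resize(b['color'][205:305,240:340],(400,400),interpolation=2)]))
E
```

```text
[0.50300926 0.25521378 0.00554096] [-1.17228603 -0.1447485   0.65146702]
```

View pics/m2.png

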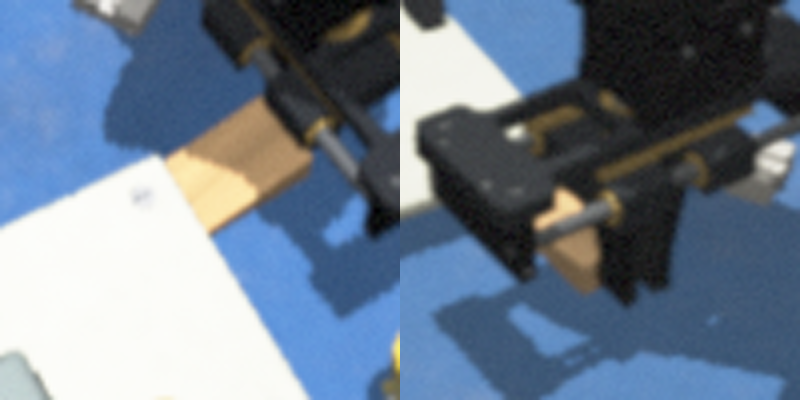

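```bash
python3 - <<'E'
from fit import *
c=load('s2'); p=np.array(read_state()['position'][:2])
th=np.radians(-15.6);u=np.array([np.cos(th),np.sin(th)])
w0=p+u*(.0095+.05); q=[*w0,th]
foot=tf(t,[(-.078,-.058,0)])[0,:2];scr=px2w(c,[(250+143/4,190+196/4)],.034)[0,:2]
R=np.array([u,[-u[1],u[0]]])
print('foot',foot,'screw',scr,'in wedge(TCP)',R@(foot-w0),R@(scr-w0))
print('pred px crop',((w2px(c,tf(q,[(-.05,-.02,.019),(-.05,.02,.019),(.0,-.02,.011),(.0,.02,.011)]))-[250,190])*4).round(0).tolist())
E
```

```text
foot [0.58985135 0.23145319] screw [0.58984639 0.23231515] in wedge(TCP) [0.03039161 0.00038841] [0.03015503 0.00121728]
pred px crop [[259.0, 89.0], [311.0, 153.0], [170.0, 151.0], [220.0, 216.0]]
```

The wedge lies centred under the corner: the screw is at side crop (143,196), and the wedge centreline runs through about (187,200). It needs about 18 mm more, so I'll creep forward and watch the force.

{"method": "jog_arm", "body": {"delta_pos": [[0.3,-0.1,0],[0.6,-0.2,0],[0.9,-0.3,0],[1.15,-0.35,0],[1.35,-0.4,0],[1.35,-0.4,0]], "turn": [0,0,0,0,0,0], "grip": [0.9,0.9,0.9,0.9,0.9,0.9]}}

```text
time_s: 6.05
position: [0.5166, 0.2513, 0.0056]
tcp_rot: [[-0.963, 0.269, 0.0], [0.269, 0.963, 0.0], [-0.0, 0.0, -1.0]]
force: [-0.1, -0.6, 0.1]
opening: 0.099
grasp_force: 0.0
```

{"method": "jog_arm", "body": {"delta_pos": [[0.1,-0.03,0],[0.2,-0.06,0],[0.2,-0.06,0]], "turn": [0,0,0], "grip": [0.9,0.9,0.9]}}

```text
time_s: 6.42
position: [0.5179, 0.2507, 0.0055]
tcp_rot: [[-0.963, 0.269, -0.001], [0.269, 0.963, -0.0], [0.001, -0.0, -1.0]]
force: [-1.1, -0.3, 0.6]
opening: 0.099
grasp_force: 0.5
```

{"method": "jog_arm", "body": {"delta_pos": [[0.1,-0.03,0],[0.2,-0.06,0],[0.2,-0.06,0]], "turn": [0,0,0], "grip": [0.9,0.9,0.9]}}

```text
time_s: 6.8
position: [0.5194, 0.2501, 0.0055]
tcp_rot: [[-0.963, 0.269, -0.002], [0.269, 0.963, -0.0], [0.002, -0.001, -1.0]]
force: [-2.4, 1.3, 2.5]
opening: 0.099
grasp_force: 1.8
```

{"method": "jog_arm", "body": {"delta_pos": [[0.1,-0.03,0],[0.15,-0.05,0],[0.15,-0.05,0]], "turn": [0,0,0], "grip": [0.9,0.9,0.9]}}

```text
time_s: 7.18
position: [0.5206, 0.2496, 0.0055]
tcp_rot: [[-0.963, 0.269, -0.002], [0.269, 0.963, -0.0], [0.002, -0.001, -1.0]]
force: [-4.6, 2.5, 3.5]
opening: 0.104
grasp_force: 2.6
```

{"method": "jog_arm", "body": {"delta_pos": [[0.1,-0.03,0],[0.15,-0.04,0],[0.15,-0.04,0]], "turn": [0,0,0], "grip": [0.9,0.9,0.9]}}

```text
time_s: 7.55
position: [0.5213, 0.2493, 0.0054]
tcp_rot: [[-0.963, 0.269, -0.004], [0.269, 0.963, -0.0], [0.004, -0.001, -1.0]]
force: [-6.0, 1.8, 3.6]
opening: 0.101
grasp_force: 3.2
```

{"method": "jog_arm", "body": {"delta_pos": [[0.1,-0.03,0],[0.15,-0.04,0],[0.15,-0.04,0]], "turn": [0,0,0], "grip": [0.9,0.9,0.9]}}

```text
time_s: 7.92
position: [0.5222, 0.2489, 0.0054]
tcp_rot: [[-0.963, 0.27, -0.005], [0.27, 0.963, -0.001], [0.005, -0.002, -1.0]]
force: [-6.4, 1.7, 4.2]
opening: 0.104
grasp_force: 3.7
```

The push force has plateaued at about 6.6 N, so the wedge is snug and loaded. I'll back off, rise and look.

{"method": "jog_arm", "body": {"delta_pos": [[-0.7,0.2,0],[-1.8,0.5,0],[-2.9,0.8,0],[-2.9,0.8,4],[-2.9,0.8,8],[-2.9,0.8,8]], "turn": [0,0,0,0,0,0], "grip": [0.9,0.9,0.9,0.9,0.9,0.9]}}

```text
time_s: 8.68
position: [0.4977, 0.2577, 0.0884]
tcp_rot: [[-0.963, 0.269, 0.007], [0.269, 0.963, 0.002], [-0.006, 0.004, -1.0]]
force: [0.0, 1.5, -0.2]
opening: 0.1
grasp_force: 0.0
```

```bash
python3 - <<'E'
from fit import *
p=np.array(read_state()['position']);print(p,read_state()['force'])
a=snap('side','s3');b=snap('scene','b3')
cv2.imwrite('pics/m3.png',np.hstack([cv2.resize(a['color'][190:290,250:350],(400,400),interpolation=2),cv2.resize(b['color'][205:305,240:340],(400,400),interpolation=2)]))
th=np.radians(-15.6);u=np.array([np.cos(th),np.sin(th)])
w0=np.array([.5222,.2489])+u*.0595; q=[*w0,th]
print('pred side crop',((w2px(a,tf(q,[(-.05,-.02,.019),(-.05,.02,.019)]))-[250,190])*4).round(0).tolist())
E
```

```text
[0.4977493  0.25774006 0.08843352] [ 0.0212656   1.47058382 -0.23573234]
pred side crop [[223.0, 109.0], [274.0, 173.0]]
```

View pics/m3.png

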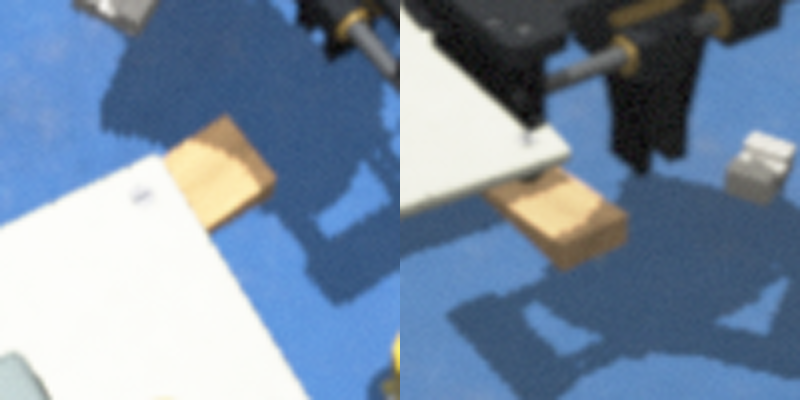

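The tester hasn't moved (screw still at side crop (143,195)), and the foot rests on the wedge. The wedge's thick end is at (226,117)–(276,175). Next is the press.

{"method": "jog_arm", "body": {"delta_pos": [[2,-0.6,0],[5,-1.4,0],[8,-2.2,0],[9.2,-2.6,0],[9.2,-2.6,-2.5],[9.2,-2.6,-4],[9.2,-2.6,-4.8],[9.2,-2.6,-5.1],[9.2,-2.6,-5.1]], "turn": [0,0,0,0,0,0,0,0,0], "grip": [1,1,1,1,1,1,1,1,1]}}

```text
time_s: 9.9
position: [0.5877, 0.2311, 0.035]
tcp_rot: [[-0.963, 0.269, 0.001], [0.269, 0.963, 0.0], [-0.0, 0.0, -1.0]]
force: [0.1, -0.6, 0.5]
opening: 0.007
grasp_force: 0.0
```

{"method": "jog_arm", "body": {"delta_pos": [[0,0,-0.1],[0,0,-0.2],[0,0,-0.3],[0,0,-0.3]], "turn": [0,0,0,0], "grip": [1,1,1,1]}}

```text
time_s: 10.4
position: [0.5883, 0.2311, 0.0343]
tcp_rot: [[-0.963, 0.269, 0.002], [0.269, 0.963, 0.0], [-0.002, 0.001, -1.0]]
force: [-3.5, -0.6, 12.0]
opening: 0.004
grasp_force: 6.5
```

{"method": "jog_arm", "body": {"delta_pos": [[0,0,0],[0,0,0],[0,0,0],[0,0,0],[0,0,0],[0,0,0],[0,0,0],[0,0,0]], "turn": [0,0,0,0,0,0,0,0], "grip": [1,1,1,1,1,1,1,1]}}

```text
time_s: 11.4
position: [0.5883, 0.2311, 0.0343]
tcp_rot: [[-0.963, 0.269, 0.002], [0.269, 0.963, 0.0], [-0.002, 0.001, -1.0]]
force: [-3.2, 0.3, 12.9]
opening: 0.008
grasp_force: 6.5
```

{"method": "jog_arm", "body": {"delta_pos": [[0,0,0.2],[0,0,0.5],[0,0,2],[0,0,6],[0,0,11],[-4,0,14],[-8,0,16],[-8,0,16],[-8,0,16]], "turn": [0,0,0,0,0,0,0,0,0], "grip": [1,1,1,1,1,1,1,1,1]}}

```text
time_s: 12.52
position: [0.5087, 0.231, 0.1922]
tcp_rot: [[-0.963, 0.269, 0.002], [0.269, 0.963, 0.0], [-0.002, 0.001, -1.0]]
force: [-0.5, -0.1, -0.5]
opening: 0.005
grasp_force: 0.0
```

```bash
python3 - <<'E'
from fit import *
a=snap('side','s4');b=snap('scene','b4')
cv2.imwrite('pics/m4.png',np.hstack([cv2.resize(a['color'][190:350,190:350],(400,400),interpolation=2),cv2.resize(b['color'][170:310,180:320],(400,400),interpolation=2)]))
E
```

```text
(no output)
```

View pics/m4.png

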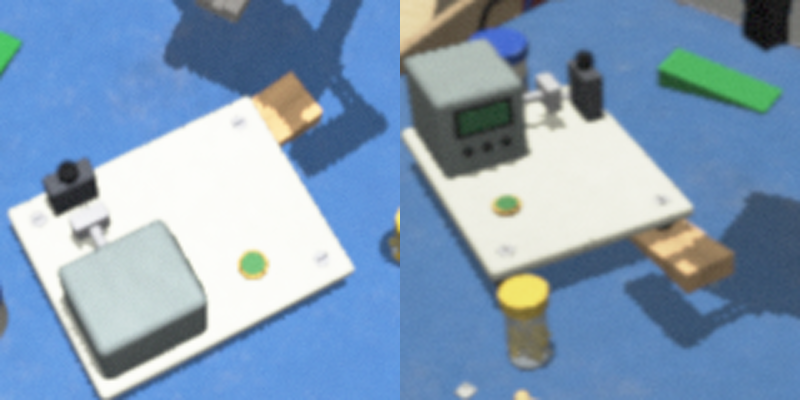

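The wedge sits under the corner (side crop (285,110), scene crop (690,250)). The tester is level and in place, and the arm is clear.

```bash
python3 -c "
from rig import *
print(hand_in())"
```

```text
the job is handed in; nothing more can be done
None
```

The wedge is snug under the short foot, the plate above it took about 12 N for a second with no visible rocking, and the arm is clear; the job was handed in at about 13 s of the 45 s allowed, and no verdict was returned.

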